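Balance a loose round print on its carrier for a 3D scan

ROBOT

A 7-joint arm with a two-finger parallel gripper is mounted at the origin on the work surface. World frame = base frame: x ahead of the robot, y to its left, z up, the work surface at z = 0. Lengths are in m, angles in rad, forces in N, time in s.
With the tool pointing down it reaches from about 0.4 to 0.925 m from the base axis. Payload 5.6 kg.
Tool frame: the origin (TCP) lies between the finger pads, 19 mm behind the fingertips; this is the grasp point; z points along the fingers, y is the line along which they close (so a half turn about z gives the same grasp; the last joint's range is limited). The gripper opens to 85 mm and grips with 20 to 120 N. Pads are 22 mm wide; open, the fingers measure 114 mm over their backs; the gripper's body (76 mm by 85 mm) begins 54 mm behind the grasp point. The pads swing forward as they close: fully open they stand 13 mm farther back than shut.
Start: joints at [-1.183, 0.468, -0.012, 1.603, 0.006, 1.071, -0.056], TCP at [0.271, 0.591, 0.25] pointing down, gripper open.
Joint ranges: [-2.53, 2.53], [-0.31, 2.02], [-1.57, 1.55], [0.28, 2.44], [-1.29, 4.43], [0.15, 1.84], [-2.92, 2.92]. Speed limits (rad/s): [2.57, 2.57, 3.14, 3.14, 3.14, 3.14, 3.14].

INTERFACE

Orientations are given as a rotation vector (axis times angle).
In Python, from station import r gives the robot as it stands.
- The arm moves only by the tool move_arm, never from a script. Its argument "plan" is a list of rows, each an object with "offset": the shift along the tool's x, y, z as a fraction of full scale, a list of three; "angular": the turn, a rotation vector about the tool's x, y, z as a fraction of full scale, a list of three; "hand": the opening, from 0 (shut) to 1 (fully open). A call has 1 to 20 rows; each row shifts and turns the commanded pose from where the row before left it, along the tool's axes as they then stand; what a row does not reach is not made up. Full scale, the value 1, is 1000 mm for a shift and 180 degrees for a turn. A row lasts 1/8 s, in which the tool goes at most 62.5 mm and 10.7 degrees, less where a joint would pass 70% of its speed; a pose out of reach is approached as far as the arm can. A call with a number of a shift or a turn outside -1 to 1 is refused whole. A call with a gripper value outside its range is refused whole. The fingers move at their own pace and stop on an object; the grip force is fixed at half the most. Time passes only in rows, so rows that do not move let the fingers close. It gives the time, the measured TCP pose, the force, the opening and the grip force at its end, in the units of the state.
- r.state(): the state, without advancing time (a new reading comes with each control period).
- r.read_camera(name): name is "scene" or "top" or "wrist"; returns a dict with "pixels" (480x640x3 uint8, red, green, blue), "intrinsics" (3x3 intrinsics, pixels), "R" (3x3) and "t" (3): a world point X has camera coordinates R X + t. Camera axes: x right, y down, z forward; pixel columns grow to the right and rows downward; lengths in m; the calibration is good to about 2 mm. A picture is of the moment at which its call begins. There is no depth.
- r.hand_in(): hands the job in; it is judged then, once.
The state is a dict: "time": time; "qpos": joint angles; "joint_vel": joint speeds; "tau": joint torques, N m; "ee_pos": TCP position; "tool_rot": TCP orientation; "force": force on the tool from outside, world axes, zero at the start; "torque": the same for the moment, N m; "opening": finger opening in m; "grasp_force": force on a finger pad.
Only numpy, scipy, OpenCV 4.12 (cv2) and the standard library are available. Lean on these libraries where they do the work, as an engineer would, in place of code of your own. Each camera call takes 0.05 s, during which the arm holds its last target. There are 200 camera calls.

TASK

Lift the gold carrier by its black grip, hold it up over the scanner's round pad, and tilt it to roll the loose grey print out from the orange stop so that three of its sides are scanned: keep it balanced for a good two seconds over the orange band, then over the white one in the middle, then over the blue one. Then let the print roll gently on to the blue stop and set the carrier down level in the middle of the green mat, squared up with the mat, and let go. Do not touch or drop the print or let it shoot along the rods, keep the carrier well under 20 degrees from level, and leave the other things and the scanner alone.

Things in the scene. Friction and masses are not known exactly. Their poses are not given: they have to be found in the camera images.
- carrier: Gold carrier, 0.40 kg nominal, with two rods for a round part; origin: centre of the underside below the middle of the rods. Own y runs along the rods to the ORANGE stop (BLUE at -y), z up; x first points roughly away from the robot. Base plate 185 (x, -135 to +50) by 300 (y) by 8 mm with bands 28 mm wide across it: orange at y = +42, white at 0, blue at -42 mm. Starts on the grey mat.
- model: Loose round grey print (brain model), a ball of 100 mm diameter with surface folds (looks only), nominally 0.12 kg; origin at its centre (its axes turn as it rolls). It lies on the two rods, its centre at carrier x = 0 and z = 74.6 mm at the middle of the rods, 71.8 mm at the stops; at the start it rests against the orange stop at carrier y = +85 mm.
- scanner: Fixed 3D scanner, origin at the centre of its round pad on the table. Pad 100 mm diameter, 10 mm high, with a blue disc; a low bar leads away in its own +x to a low white head 150 mm wide that looks up at the part, at x = 190 to 270 mm and up to z = 85 mm. For the scan the carrier's origin is over the pad, 50 to 200 mm above the table.
- green_mat: Fixed green mat, 205 (x, -145 to +60) by 320 (y) by 6 mm; its origin, on the table, lies where the carrier's origin belongs in x and y when the carrier is set down in the middle of the mat (top at z = 6 mm), its length along the mat's y.
- grey_mat: Fixed dark grey mat of the same size, where the carrier stands at the start; it may be left or right of the scanner.
- mid (a point): Top of the rods at the carrier's middle, 26 mm over its underside. Rods 8 mm thick along carrier y at x = +-12 mm, bowed up with radius 1.25 m: every balance is unstable (time constant 0.43 s); level, the print runs to a stop and stays (slope there 0.068 rad). It rolls at 6.9 m/s2 per rad of slope at its place, less rolling resistance worth about 0.015 rad of slope.
- grip (a point): Grasp point in the carrier's black upright grip: carrier x = -105, y = 0, z = 110 mm. The grip is a block 24 mm (x) by 36 mm (y) from z = 8 to 125 mm; pinched across the 24 mm with the TCP at this point, the gripper's body clears the print.
- orange (a point): Centre of the inner face of the orange stop, carrier (0, +135, 70) mm; block 64 mm wide, its top at z = 84 mm. The print touches it when its centre is at carrier y = +85 mm.
- blue (a point): Centre of the inner face of the blue stop, carrier (0, -135, 70) mm; like the orange one. The print touches it when its centre is at carrier y = -85 mm.
- glue_jar: Loose bystander: jar with a blue cap, 60 mm diameter, 90 mm high, beyond the right mat; origin under its centre.
- bracket: Loose bystander: orange printed angle bracket, 60 by 40 by 50 mm, beyond the left mat; origin under its foot.
- gear: Loose bystander: white printed gear, about 80 mm diameter, 26 mm high, beyond the right mat; origin under its centre.
Things that resemble listed ones, but are neither listed nor needed, are in the scene too. What is shaped like the model but red or turquoise is not meant.

How it is judged:
On the way, in this order (a step that is already met when the one before it is completed fails the run):
1. the carrier is lifted clear with the print on its rods (height (world z) of carrier above 0.04 m and z of model in the frame of carrier above 0.06 m), for 0.2 s.
2. over the scanner pad the print is kept over the orange band for 2 s (horizontal distance between carrier and scanner below 0.05 m and height (world z) of carrier between 0.045 and 0.22 m and y of model in the frame of carrier between 0.027 and 0.057 m), for 2 s.
3. over the scanner pad the print is kept over the white band for 2 s (horizontal distance between carrier and scanner below 0.05 m and height (world z) of carrier between 0.045 and 0.22 m and y of model in the frame of carrier between -0.015 and 0.015 m), for 2 s.
4. over the scanner pad the print is kept over the blue band for 2 s (horizontal distance between carrier and scanner below 0.05 m and height (world z) of carrier between 0.045 and 0.22 m and y of model in the frame of carrier between -0.057 and -0.027 m), for 2 s.
At the end, for the whole second after the job is handed in: The carrier stands level on the green mat, its origin within 30 mm of the mat's centre and its length within 0.2 rad of the mat's, released and at rest, and the print rests on the rods against the blue stop (horizontal distance between carrier and green_mat below 0.03 m and angle between the y axis of carrier and the y axis of green_mat, either way round below 0.2 rad and height (world z) of carrier between 0.003 and 0.011 m and angle between carrier's own z axis and vertical below 0.04 rad and y of model in the frame of carrier between -0.095 and -0.075 m and z of model in the frame of carrier above 0.065 m and linear speed of carrier below 0.02 m/s and linear speed of model below 0.03 m/s); the robot touches nothing.
It fails at once if the print falls off the rods (z of model in the frame of carrier below 0.06 m or z of model in the frame of carrier above 0.1 m).
It fails at once if the print shoots along or is flung (faster than 0.5 m/s) (linear speed of model above 0.5 m/s).
It fails at once if the carrier is tipped by more than 0.35 rad (angle between carrier's own z axis and vertical above 0.35 rad).
It fails at once if the robot touches the print (contact force between any of the fingers, the arm and model above 1 N).
It fails at once if a bystander is pushed more than 20 mm or the scanner is bumped (distance of any of glue_jar, bracket, gear from where it was at the start of the episode above 0.02 m or contact force between anything else and scanner above 3 N).
It also fails if it takes over 72 s, if anything falls off the work surface, if the arm or the gripper's body presses on something with over 40 N, if the wrist force passes 120 N, or if a joint passes its speed limit or range.

## Working session

There is one attempt and no reset: what is moved stays moved. The work goes in short steps, Python scripts to look and compute and a tool call to move; the robot and the scene stay as the last step left them, time stands still between calls to the robot, and variables do not carry over. Pictures are saved under pics/ and viewed, at most 13 in all, crops included, and the job is handed in when it is done.

Besides the shell and the picture viewer there is one more tool, called as a command line: name --argument value ..., lists and objects as JSON in quotes. move_arm: Moves the arm, as the interface text tells. Shift numbers are shares of 1000 mm and turn numbers shares of 180 degrees, none past 1 either way. Its arguments: {"type":"object","properties":{"plan":{"type":"array","items":{"type":"object","properties":{"offset":{"type":"array","items":{"type":"number","minimum":-1,"maximum":1}},"angular":{"type":"array","items":{"type":"number","minimum":-1,"maximum":1}},"hand":{"type":"number"}}}}},"required":["plan"]}

```bash
ls; mkdir -p pics; python3 - <<'E'
from station import r
import cv2,numpy as np
s=r.state();print({k:np.round(v,3) for k,v in s.items()})
a=r.read_camera("scene");b=r.read_camera("top")
for n,c in(("scene",a),("top",b)):
    cv2.imwrite(f"pics/{n}0.png",c["pixels"][:,:,::-1]);print(n,c["intrinsics"].round(1).tolist(),(-c["R"].T@c["t"]).round(3),c["R"].round(3).tolist())
E
```

```text
pics
{'time': np.float64(0.0), 'qpos': array([-1.183,  0.468, -0.012,  1.604,  0.006,  1.071, -0.056]), 'joint_vel': array([ 0.   , -0.   ,  0.   , -0.001,  0.001, -0.001,  0.001]), 'tau': array([ 0.0000e+00, -5.3238e+01,  2.2000e-02, -2.5130e+01,  1.2000e-02,
        8.0000e-03,  0.0000e+00]), 'ee_pos': array([0.271, 0.59 , 0.249]), 'tool_rot': array([-6.710e-01, -3.069e+00,  3.000e-03]), 'force': array([ 0.128,  0.161, -0.096]), 'torque': array([ 0.024, -0.019,  0.003]), 'grasp_force': np.float64(0.0), 'opening': np.float64(0.085)}
scene [[578.0, 0.0, 319.1], [0.0, 578.0, 239.8], [0.0, 0.0, 1.0]] [ 1.463 -0.333  1.415] [[0.323, 0.946, -0.009], [0.751, -0.262, -0.606], [-0.576, 0.189, -0.796]]
top [[448.2, 0.0, 313.6], [0.0, 448.2, 243.1], [0.0, 0.0, 1.0]] [ 0.377 -0.017  1.101] [[-0.02, -0.999, -0.034], [-0.989, 0.024, -0.145], [0.146, 0.031, -0.989]]
```

View pics/top0.png

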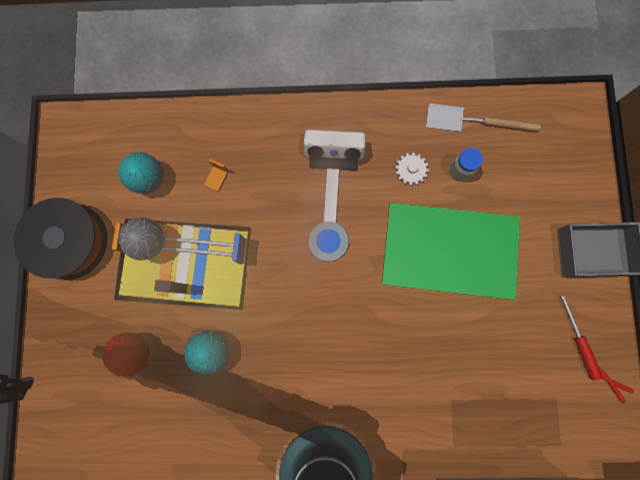

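View pics/scene0.png

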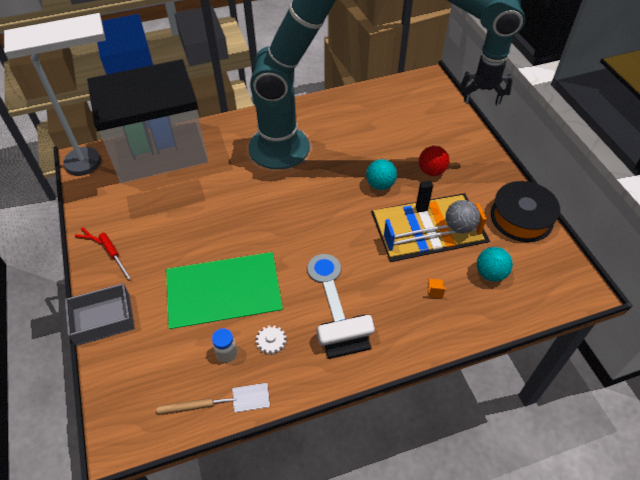

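The top view shows the carrier at about (185,262), with its print at (140,240), the orange stop on the left at (117,237) and the grip at (180,287). The pad is at (328,241) and the green mat spans (383–520, 203–299). The scene view agrees: the grip is at (425,195), the print at (462,217) and the pad at (324,268). Next I'll enlarge the carrier and segment the mat and pad.

```bash
cat > h.py <<'E'
import cv2,numpy as np
def pm(c): return c["intrinsics"]@np.c_[c["R"],c["t"]]
def tri(c1,p1,c2,p2):
    X=cv2.triangulatePoints(pm(c1),pm(c2),np.float64(p1).reshape(2,1),np.float64(p2).reshape(2,1)).ravel();return X[:3]/X[3]
def proj(c,X):
    q=np.atleast_2d(X)@c["R"].T+c["t"];q=q@c["intrinsics"].T;return q[:,:2]/q[:,2:]
def plane(c,p,z):
    d=c["R"].T@np.linalg.solve(c["intrinsics"],[p[0],p[1],1.]);o=-c["R"].T@c["t"];return o+d*(z-o[2])/d[2]
E
python3 - <<'E'
from station import r
from h import *
C={n:r.read_camera(n) for n in("top","scene")}
np.save("cams0.npy",C,allow_pickle=True)
Q={}
for n,c in C.items():
    h=cv2.cvtColor(c["pixels"],cv2.COLOR_RGB2HSV)
    g=cv2.inRange(h,(50,120,60),(75,255,255));k=max(cv2.findContours(g,0,1)[0],key=cv2.contourArea)
    q=cv2.approxPolyDP(cv2.convexHull(k),6,True)[:,0].astype(float)
    b=cv2.inRange(h,(100,120,80),(125,255,255));cs=[(cv2.contourArea(k),*np.round(cv2.minEnclosingCircle(k)[0],1)) for k in cv2.findContours(b,0,1)[0]]
    print(n,q.tolist(),[x for x in cs if x[0]>25]);Q[n]=q
t,s=C["top"],C["scene"]
for p in Q["top"]:
    X=plane(t,p,.006);e=proj(s,X)[0];j=Q["scene"][np.argmin(np.linalg.norm(Q["scene"]-e,axis=1))];print(p,X.round(4),"tri",tri(t,p,s,j).round(4))
a=cv2.resize(t["pixels"][210:315,100:260],None,fx=4.9,fy=4.9,interpolation=2)[:300*2]
b=cv2.resize(s["pixels"][175:265,365:495],None,fx=6,fy=6,interpolation=2)
cv2.imwrite("pics/ct.png",a[:,:,::-1]);cv2.imwrite("pics/cs.png",b[:,:,::-1]);print(a.shape,b.shape)
E
```

```text
top [[390.0, 203.0], [519.0, 217.0], [514.0, 298.0], [382.0, 283.0]] [(26.0, np.float64(195.7), np.float64(296.0)), (272.5, np.float64(199.6), np.float64(269.2)), (39.0, np.float64(202.5), np.float64(246.5)), (333.5, np.float64(328.7), np.float64(240.9)), (83.5, np.float64(204.0), np.float64(234.4)), (367.0, np.float64(470.5), np.float64(159.5))]
scene [[272.0, 253.0], [281.0, 309.0], [169.0, 328.0], [168.0, 268.0]] [(300.5, np.float64(222.2), np.float64(338.5)), (245.5, np.float64(323.6), np.float64(267.0)), (87.5, np.float64(422.0), np.float64(245.0)), (119.0, np.float64(389.0), np.float64(234.0)), (179.0, np.float64(411.0), np.float64(218.0)), (2252.5, np.float64(123.9), np.float64(44.5))]
[390. 203.] [ 0.6341 -0.1751  0.006 ] tri [ 0.6353 -0.1773 -0.0009]
[519. 217.] [ 0.5902 -0.4881  0.006 ] tri [ 0.5918 -0.4889  0.0006]
[514. 298.] [ 0.3935 -0.4595  0.006 ] tri [ 0.3944 -0.4568  0.0067]
[382. 283.] [ 0.4361 -0.147   0.006 ] tri [ 0.4367 -0.1478 -0.0036]
(514, 784, 3) (540, 780, 3)
```

View pics/ct.png

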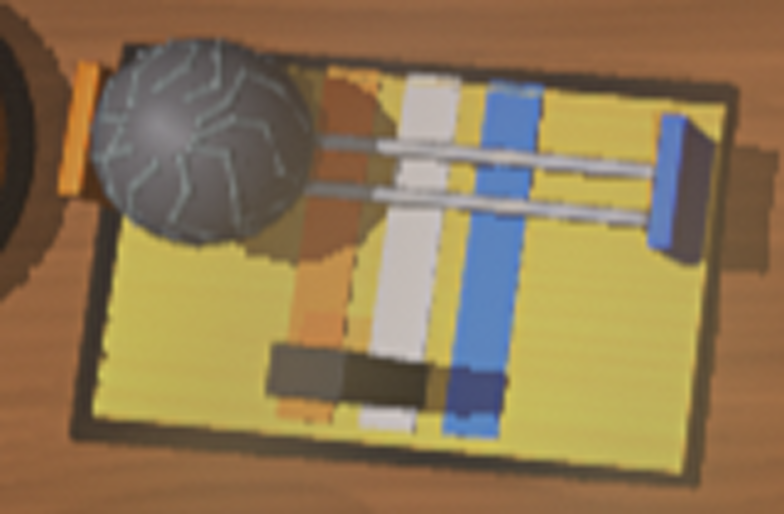

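View pics/cs.png

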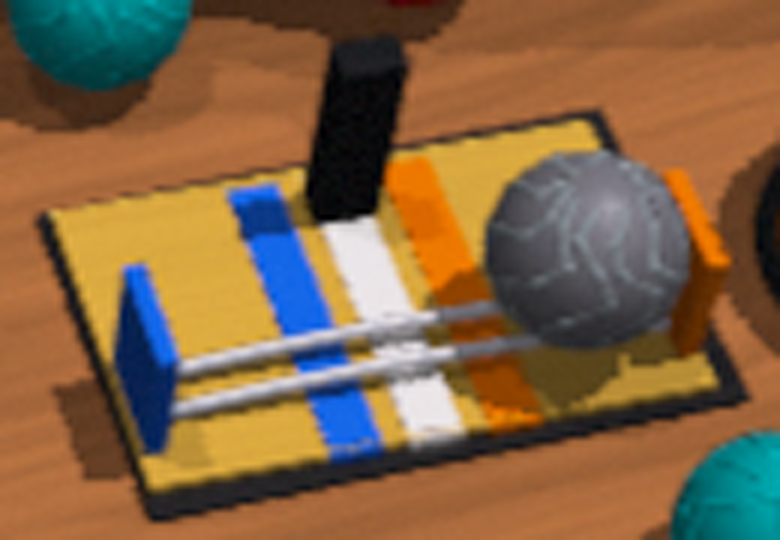

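The enlarged views give these centres. The grip top is at top (162.4,285.5) and scene (426.3,184.2). The blue stop top is at (236.1,247.1) and (390.5,227.7). The orange stop top is at (116.3,236.1) and (481.3,210.8).

```bash
python3 - <<'E'
from h import *
from scipy.optimize import least_squares
C=np.load("cams0.npy",allow_pickle=True).item();t,s=C["top"],C["scene"]
P={"grip":((162.4,285.5),(426.3,184.2)),"blue":((236.1,247.1),(390.5,227.7)),"orange":((116.3,236.1),(481.3,210.8)),"pad":((328.7,240.9),(323.6,267.0))}
for k,(a,b) in P.items(): print(k,tri(t,a,s,b).round(4))
# carrier fit
L=[((-.105,0,.125),*P["grip"]),((0,-.142,.084),*P["blue"]),((0,.142,.084),*P["orange"])]
cr=[((.05,-.15,.008),(725/4.9+100,100/4.9+210)),((-.135,-.15,.008),(685/4.9+100,475/4.9+210)),((-.135,.15,.008),(93/4.9+100,415/4.9+210))]
def W(q,p):
    c,s_=np.cos(q[2]),np.sin(q[2]);return np.array([c*p[0]-s_*p[1]+q[0],s_*p[0]+c*p[1]+q[1],p[2]+q[3]])
def f(q): return np.concatenate([np.r_[proj(t,W(q,p))[0]-a,proj(s,W(q,p))[0]-b] for p,a,b in L]+[proj(t,W(q,p))[0]-a for p,a in cr])
o=least_squares(f,[.5,.35,0,.006],loss="soft_l1");print("carrier x y yaw z",o.x.round(4));print(o.fun.round(1))
print("grip pt",W(o.x,(-.105,0,.11)).round(4),"pad z.01",plane(t,P["pad"][0],.01).round(4))
from scipy.spatial.transform import Rotation as Ro
from station import r
S=r.state();Rt=Ro.from_rotvec(S["tool_rot"]).as_matrix();print(Rt.round(3),S["ee_pos"])
# mat: fit both views
M=[((.06,.16),(390,203),(272,253)),((.06,-.16),(519,217),(281,309)),((-.145,-.16),(514,298),(169,328)),((-.145,.16),(382,283),(168,268))]
ci=[(t["pixels"].shape)]
sc=np.array([[272,253],[281,309],[169,328],[168,268]],float)
def g(q):
    out=[]
    for p,a,_ in M:
        X=W([q[0],q[1],q[2],0],(p[0],p[1],.006));e=proj(s,X)[0];out+=[*(proj(t,X)[0]-a),*(e-sc[np.argmin(np.linalg.norm(sc-e,axis=1))])]
    return np.array(out)
o=least_squares(g,[.54,-.32,.13]);print("mat",o.x.round(4),o.fun.round(1))
E
```

```text
grip [0.4346 0.348  0.1231]
blue [0.5227 0.1962 0.0789]
orange [0.5551 0.4777 0.0818]
pad [ 0.5429 -0.0193  0.0057]
carrier x y yaw z [ 0.5389  0.3356 -0.1119 -0.0023]
[ 0.4  0.1 -0.2  0.1 -0.2 -0.5 -0.8 -0.3 -0.2  0.  -0.7  0.2 -0.3  0.9
 -0.7 -1.  -0.1 -0.1]
grip pt [0.4345 0.3473 0.1077] pad z.01 [ 0.5419 -0.0203  0.01  ]
[[-0.909  0.418 -0.   ]
 [ 0.418  0.909 -0.001]
 [-0.    -0.001 -1.   ]] [0.2713096  0.59031183 0.24937195]
mat [ 0.5571 -0.3235 -0.1433] [-0.7 -2.   1.8 -0.5  0.8 -1.4 -1.2 -0.3  0.8  1.2 -2.2 -0.6 -1.1 -0.1
  0.8 -2.2]
```

Taking the given mat and carrier heights, the heights come out about 6 mm low, which is a small calibration bias. The grip is at (0.4345, 0.347), yaw −0.112. The pad is at (0.542, −0.020). The green mat is at (0.556, −0.323), yaw −0.142. I'll turn the tool and move over the grip.

move_arm --plan '[{"angular": [0,0,0.057],"hand": 1},{"angular": [0,0,0.057],"hand": 1},{"angular": [0,0,0.057],"hand": 1},{"angular": [0,0,0.057],"hand": 1},{"angular": [0,0,0.057],"hand": 1},{"angular": [0,0,0.057],"hand": 1},{"angular": [0,0,0.0563],"hand": 1},{"offset": [-0.032,0.027,0],"hand": 1},{"offset": [-0.032,0.027,0],"hand": 1},{"offset": [-0.032,0.027,0],"hand": 1},{"offset": [-0.032,0.027,0],"hand": 1},{"offset": [-0.032,0.027,0],"hand": 1},{"offset": [-0.032,0.027,0],"hand": 1},{"offset": [-0.0315,0.0275,0],"hand": 1},{"hand": 1},{"hand": 1}]'

```text
invalid input at $.plan[0]: expected keys offset, angular, hand
```

```bash
python3 - <<'E'
from station import r
from h import *
w=r.read_camera("wrist");cv2.imwrite("pics/w1.png",w["pixels"][:,:,::-1])
print(proj(w,[[.4345,.347,.131],[.4345,.347,.116]]).round(0))
s=r.state();print(s["ee_pos"].round(4),cv2.Rodrigues(s["tool_rot"])[0].round(3).tolist(),s["qpos"].round(2))
E
```

```text
[[156. 489.]
 [162. 474.]]
[0.2714 0.5904 0.2495] [[-0.909, 0.418, -0.0], [0.418, 0.909, -0.001], [-0.0, -0.001, -1.0]] [-1.18  0.47 -0.01  1.6   0.01  1.07 -0.06]
```

View pics/w1.png

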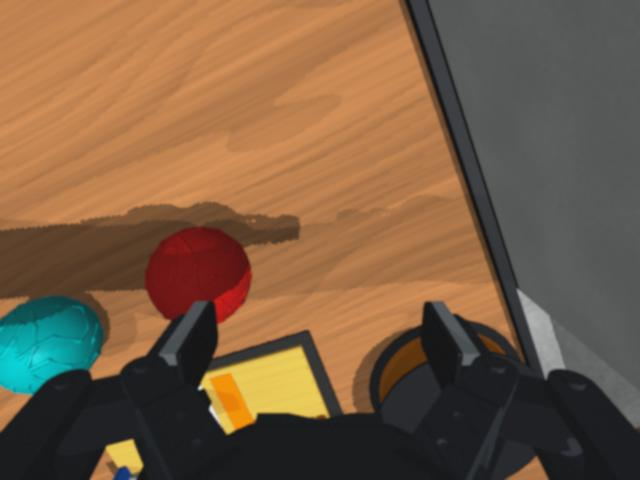

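The move was refused because every row needs all three keys. The wrist picture is from the start pose, with the fingers at (190,350) and (450,350) and the carrier corner at (300,350). I'll send the move again.

move_arm --plan '[{"offset": [0,0,0],"angular": [0,0,0.057],"hand": 1},{"offset": [0,0,0],"angular": [0,0,0.057],"hand": 1},{"offset": [0,0,0],"angular": [0,0,0.057],"hand": 1},{"offset": [0,0,0],"angular": [0,0,0.057],"hand": 1},{"offset": [0,0,0],"angular": [0,0,0.057],"hand": 1},{"offset": [0,0,0],"angular": [0,0,0.057],"hand": 1},{"offset": [0,0,0],"angular": [0,0,0.0563],"hand": 1},{"offset": [-0.032,0.027,0],"angular": [0,0,0],"hand": 1},{"offset": [-0.032,0.027,0],"angular": [0,0,0],"hand": 1},{"offset": [-0.032,0.027,0],"angular": [0,0,0],"hand": 1},{"offset": [-0.032,0.027,0],"angular": [0,0,0],"hand": 1},{"offset": [-0.032,0.027,0],"angular": [0,0,0],"hand": 1},{"offset": [-0.032,0.027,0],"angular": [0,0,0],"hand": 1},{"offset": [-0.0315,0.0275,0],"angular": [0,0,0],"hand": 1},{"offset": [0,0,0],"angular": [0,0,0],"hand": 1},{"offset": [0,0,0],"angular": [0,0,0],"hand": 1}]'

```text
time: 2.25
ee_pos: [0.4345, 0.348, 0.25]
tool_rot: [-2.341, -2.094, -0.0]
force: [0.6, 1.0, -0.5]
opening: 0.0853
grasp_force: 0.0
```

```bash
python3 - <<'E'
from station import r
from h import *
w=r.read_camera("wrist");cv2.imwrite("pics/w2.png",w["pixels"][:,:,::-1])
print(proj(w,[[.4345,.347,.131],[.4345,.347,.116]]).round(0))
s=r.state();print(s["ee_pos"].round(4),cv2.Rodrigues(s["tool_rot"])[0].round(3).tolist(),s["qpos"].round(2))
E
```

```text
[[317. 238.]
 [318. 231.]]
[0.4341 0.3486 0.2499] [[0.109, 0.994, -0.0], [0.994, -0.109, 0.001], [0.0, -0.001, -1.0]] [-1.02  0.31  0.35  1.85 -0.13  1.   -0.73]
```

View pics/w2.png

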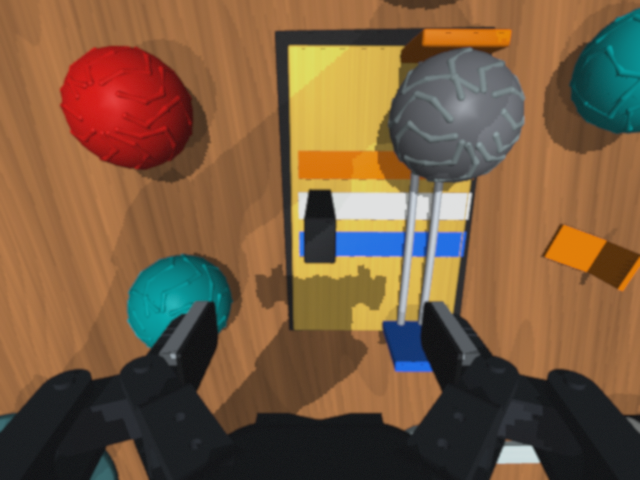

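The grip top is centred at about (320,241), while the projection gave (317,238), so the position holds to about 2 mm and the yaw is square. I'll descend and close.

move_arm --plan '[{"offset": [-0.0015,0.0015,0.03],"angular": [0,0,0],"hand": 1},{"offset": [0,0,0.03],"angular": [0,0,0],"hand": 1},{"offset": [0,0,0.03],"angular": [0,0,0],"hand": 1},{"offset": [0,0,0.024],"angular": [0,0,0],"hand": 1},{"offset": [0,0,0.02],"angular": [0,0,0],"hand": 1},{"offset": [0,0,0],"angular": [0,0,0],"hand": 1},{"offset": [0,0,0],"angular": [0,0,0],"hand": 0},{"offset": [0,0,0],"angular": [0,0,0],"hand": 0},{"offset": [0,0,0],"angular": [0,0,0],"hand": 0},{"offset": [0,0,0],"angular": [0,0,0],"hand": 0},{"offset": [0,0,0],"angular": [0,0,0],"hand": 0},{"offset": [0,0,0],"angular": [0,0,0],"hand": 0},{"offset": [0,0,0],"angular": [0,0,0],"hand": 0}]'

```text
time: 3.92
ee_pos: [0.4362, 0.3461, 0.1167]
tool_rot: [-2.341, -2.094, -0.001]
force: [-2.3, -0.4, 5.6]
opening: 0.0234
grasp_force: 60.2
```

Gripped at 23 mm opening with 60 N. I'll lift and check for sag.

move_arm --plan '[{"offset": [0,0,-0.005],"angular": [0,0,0],"hand": 0},{"offset": [0,0,-0.012],"angular": [0,0,0],"hand": 0},{"offset": [0,0,-0.018],"angular": [0,0,0],"hand": 0},{"offset": [0,0,-0.02],"angular": [0,0,0],"hand": 0},{"offset": [0,0,-0.02],"angular": [0,0,0],"hand": 0},{"offset": [0,0,-0.018],"angular": [0,0,0],"hand": 0},{"offset": [0,0,-0.012],"angular": [0,0,0],"hand": 0},{"offset": [0,0,-0.005],"angular": [0,0,0],"hand": 0},{"offset": [0,0,0],"angular": [0,0,0],"hand": 0},{"offset": [0,0,0],"angular": [0,0,0],"hand": 0}]'

```text
time: 5.18
ee_pos: [0.4359, 0.3455, 0.2252]
tool_rot: [2.342, 2.094, -0.002]
force: [-0.4, -0.3, -6.9]
opening: 0.0231
grasp_force: 59.3
```

```bash
python3 - <<'E'
from station import r
from h import *
C={n:r.read_camera(n) for n in("top","scene","wrist")}
np.save("cams1.npy",C,allow_pickle=True)
s=r.state();print(s["time"],s["ee_pos"].round(4),s["tool_rot"].round(4),s["force"].round(1),s["torque"].round(2),s["opening"])
a=cv2.resize(C["scene"]["pixels"][130:240,370:500],None,fx=3,fy=3,interpolation=2)
b=cv2.resize(C["wrist"]["pixels"],(400,300));im=np.zeros((330,800,3),np.uint8);im[:,:390]=a;im[:300,400:]=b
cv2.imwrite("pics/l1.png",im[:,:,::-1])
E
```

```text
5.325 [0.4361 0.3456 0.2254] [ 2.3416e+00  2.0942e+00 -1.8000e-03] [-0.5 -0.2 -5.6] [-0.04  0.43 -0.04] 0.02331301198943765
```

View pics/l1.png

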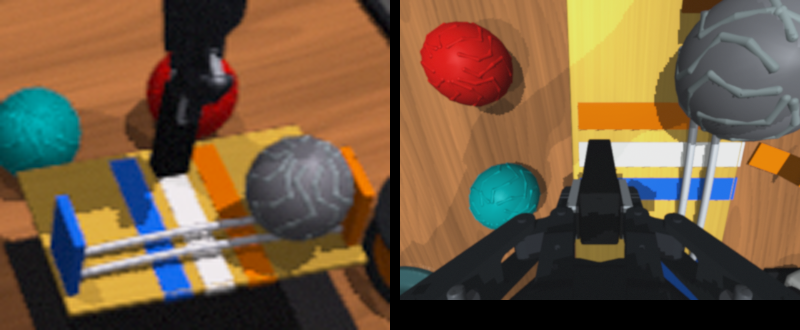

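The carrier is lifted with the print still at the orange stop. In the wrist view the bands and the print (full-scale centre about (565,115)) are clear. I'll build a print tracker for the wrist and scene cameras and check the sag.

```bash
cat >> h.py <<'E'
G=np.array([-.105,0,.11])
def c2w(s,p,sag=np.eye(3)):
    Rt=cv2.Rodrigues(s["tool_rot"])[0];Rc=np.c_[Rt[:,1],Rt[:,0],-Rt[:,2]]@sag
    return s["ee_pos"]+(np.atleast_2d(p)-G)@Rc.T
def ballc(y): return np.array([0,y,.0746-(y*y)/2/1.25/1.0])
def mask(c):
    h=cv2.cvtColor(c["pixels"],cv2.COLOR_RGB2HSV)
    return cv2.inRange(h,(0,0,45),(179,70,190))
def track(c,s,guess=None,save=None):
    """best y: disc template over the grey mask (colour inside vs ring outside), masked to rod line"""
    m=mask(c).astype(np.float32)/255;best=[]
    f=c["intrinsics"][0,0]
    ys=np.arange(-.095,.0955,.001)
    Ws=c2w(s,[ballc(y) for y in ys]);P=proj(c,Ws);D=np.linalg.norm(Ws@c["R"].T+c["t"],axis=1)
    U,V=np.meshgrid(np.arange(640),np.arange(480))
    for y,p,d in zip(ys,P,D):
        rr=f*.05/np.sqrt(d*d-.0025);q=np.hypot(U-p[0],V-p[1]);i=q<rr;o=(q>rr)&(q<1.25*rr)
        best.append(m[i].mean()-m[o].mean())
    best=np.array(best);k=best.argmax();w=best>best[k]-.05
    return round(1000*(ys[w]*(best[w]-best[k]+.05)).sum()/(best[w]-best[k]+.05).sum(),1),round(float(best[k]),2)
E
python3 - <<'E'
from h import *
import time
C=np.load("cams1.npy",allow_pickle=True).item()
s=dict(ee_pos=np.array([.4361,.3456,.2254]),tool_rot=np.array([2.3416,2.0942,-.0018]))
for n in C:
    t0=time.time();print(n,track(C[n],s),time.time()-t0,proj(C[n],c2w(s,[ballc(.085),ballc(-.042)])).round(0).tolist())
w=C["wrist"];h=cv2.cvtColor(w["pixels"],cv2.COLOR_RGB2HSV)
b=cv2.inRange(h,(100,120,80),(125,255,255));
for k in cv2.findContours(b,0,1)[0]:
    if cv2.contourArea(k)>200: print("blue",cv2.boundingRect(k),cv2.contourArea(k))
wh=cv2.inRange(h,(0,0,200),(179,40,255))
for k in cv2.findContours(wh,0,1)[0]:
    if cv2.contourArea(k)>200: print("white",cv2.boundingRect(k))
print(proj(w,c2w(s,[[x,y,.008] for y in(.056,.028,.014,-.014,-.028,-.056) for x in (-.135,.05)])).round(0).tolist())
E
```

```text
top (np.float64(93.8), 0.56) 1.016434907913208 [[120.0, 230.0], [179.0, 235.0]]
scene (np.float64(86.0), 0.76) 0.9946529865264893 [[469.0, 191.0], [427.0, 198.0]]
wrist (np.float64(66.9), 0.34) 1.0134820938110352 [[561.0, 106.0], [513.0, 359.0]]
blue (418, 420, 59, 60) 776.0
blue (496, 285, 38, 35) 1011.5
blue (461, 285, 27, 35) 681.5
blue (348, 285, 104, 35) 2437.0
white (450, 232, 38, 111)
white (480, 228, 72, 136)
white (339, 228, 114, 39)
white (286, 228, 14, 39)
[[269.0, 159.0], [565.0, 160.0], [271.0, 203.0], [555.0, 203.0], [272.0, 224.0], [551.0, 224.0], [274.0, 263.0], [543.0, 263.0], [274.0, 281.0], [539.0, 282.0], [276.0, 317.0], [531.0, 317.0]]
```

The scene tracker reads 86 mm where 85 mm is expected, so it is good enough. The bands show the carrier sitting about 3 mm off along y in the grip, with no notable sag. I'll carry it over to the pad gently.

move_arm --plan '[{"offset": [-0.004,0.0005,0],"angular": [0,0,0],"hand": 0},{"offset": [-0.008,0.001,0],"angular": [0,0,0],"hand": 0},{"offset": [-0.012,0.0014,0],"angular": [0,0,0],"hand": 0},{"offset": [-0.016,0.0018,0],"angular": [0,0,0],"hand": 0},{"offset": [-0.02,0.0023,0],"angular": [0,0,0],"hand": 0},{"offset": [-0.024,0.0027,0],"angular": [0,0,0],"hand": 0},{"offset": [-0.028,0.0032,0],"angular": [0,0,0],"hand": 0},{"offset": [-0.028,0.0032,0],"angular": [0,0,0],"hand": 0},{"offset": [-0.028,0.0032,0],"angular": [0,0,0],"hand": 0},{"offset": [-0.028,0.0032,0],"angular": [0,0,0],"hand": 0},{"offset": [-0.028,0.0032,0],"angular": [0,0,0],"hand": 0},{"offset": [-0.026,0.003,0],"angular": [0,0,0],"hand": 0},{"offset": [-0.022,0.0025,0],"angular": [0,0,0],"hand": 0},{"offset": [-0.019,0.0022,0],"angular": [0,0,0],"hand": 0},{"offset": [-0.016,0.0018,0],"angular": [0,0,0],"hand": 0},{"offset": [-0.013,0.0015,0],"angular": [0,0,0],"hand": 0},{"offset": [-0.011,0.0013,0],"angular": [0,0,0],"hand": 0},{"offset": [-0.009,0.001,0],"angular": [0,0,0],"hand": 0},{"offset": [-0.006,0.0007,0],"angular": [0,0,0],"hand": 0},{"offset": [-0.004,0.0005,0],"angular": [0,0,0],"hand": 0}]'

```text
time: 7.82
ee_pos: [0.4374, -0.0067, 0.226]
tool_rot: [-2.341, -2.095, 0.0]
force: [0.2, 0.3, -6.4]
opening: 0.0233
grasp_force: 59.3
```

```bash
cat > look.py <<'E'
import sys
from station import r
from h import *
def tilt(s): # carrier: orange-up angle (mrad), about-y angle
    R=cv2.Rodrigues(s["tool_rot"])[0];return (1000*R[2,0]).round(1),(1000*R[2,1]).round(1)
if __name__=="__main__":
    for i in range(int(sys.argv[1])):
        s=r.state();c=r.read_camera("scene")
        print("t%.3f"%s["time"],s["ee_pos"].round(4),"tilt",tilt(s),"y",track(c,s))
    if len(sys.argv)>2: cv2.imwrite("pics/"+sys.argv[2],c["pixels"][:,:,::-1])
E
python3 look.py 3
cat > sim.py <<'E'
import numpy as np
def sim(y,v,th,dt=.0025,lag=.05,th0=None,res=.015):
    """th: list of commanded orange-up tilts per row (rad), ramped linearly; returns list of (y,v) at each row end"""
    out=[];a=prev=th[0] if th0 is None else th0
    for cmd in th:
        for k in range(50):
            tgt=prev+(cmd-prev)*(k+1)/50;a+=(tgt-a)*dt/lag
            sl=y/1.25-a
            if abs(v)<1e-4 and abs(sl)<=res: v=0;acc=0
            else: acc=6.9*(sl-res*np.sign(v if abs(v)>1e-4 else sl))
            nv=v+acc*dt
            if v*nv<0: nv=0
            v=nv;y+=v*dt
            if y>.085:y,v=.085,0.
            if y<-.085:y,v=-.085,0.
        prev=cmd;out.append((round(y*1000,1),round(v*1000),))
    return out
E
python3 - <<'E'
from sim import *
for pk in(.09,.1):
  for n in(2,3,4,5):
    for br in (0,.015):
      print(pk,n,br,sim(.085,0,[.05,.075]+[pk]*n+[br]*3+[.034]*10,th0=0)[-12::2])
E
```

```text
t7.825 [ 0.4374 -0.0067  0.226 ] tilt (np.float64(-0.0), np.float64(-0.0)) y (np.float64(85.5), 0.8)
t7.875 [ 0.4374 -0.0071  0.226 ] tilt (np.float64(-0.3), np.float64(0.1)) y (np.float64(85.6), 0.81)
t7.925 [ 0.4374 -0.0068  0.226 ] tilt (np.float64(-0.1), np.float64(0.0)) y (np.float64(85.6), 0.79)
0.09 2 0 [(85.0, 0), (85.0, 0), (85.0, 0), (85.0, 0), (85.0, 0), (85.0, 0)]
0.09 2 0.015 [(85.0, 0), (85.0, 0), (85.0, 0), (85.0, 0), (85.0, 0), (85.0, 0)]
0.09 3 0 [(np.float64(84.9), 36), (85.0, 0), (85.0, 0), (85.0, 0), (85.0, 0), (85.0, 0)]
0.09 3 0.015 [(np.float64(83.9), 23), (85.0, 0), (85.0, 0), (85.0, 0), (85.0, 0), (85.0, 0)]
0.09 4 0 [(np.float64(81.5), 30), (85.0, 0), (85.0, 0), (85.0, 0), (85.0, 0), (85.0, 0)]
0.09 4 0.015 [(np.float64(80.5), 18), (85.0, 0), (85.0, 0), (85.0, 0), (85.0, 0), (85.0, 0)]
0.09 5 0 [(np.float64(76.4), 21), (85.0, 0), (85.0, 0), (85.0, 0), (85.0, 0), (85.0, 0)]
0.09 5 0.015 [(np.float64(75.4), 10), (np.float64(84.7), 63), (85.0, 0), (85.0, 0), (85.0, 0), (85.0, 0)]
0.1 2 0 [(np.float64(83.9), 31), (85.0, 0), (85.0, 0), (85.0, 0), (85.0, 0), (85.0, 0)]
0.1 2 0.015 [(np.float64(83.0), 19), (85.0, 0), (85.0, 0), (85.0, 0), (85.0, 0), (85.0, 0)]
0.1 3 0 [(np.float64(77.4), 18), (85.0, 0), (85.0, 0), (85.0, 0), (85.0, 0), (85.0, 0)]
0.1 3 0.015 [(np.float64(76.5), 8), (85.0, 0), (85.0, 0), (85.0, 0), (85.0, 0), (85.0, 0)]
0.1 4 0 [(np.float64(67.4), 1), (np.float64(76.0), 64), (85.0, 0), (85.0, 0), (85.0, 0), (85.0, 0)]
0.1 4 0.015 [(np.float64(66.1), -13), (np.float64(69.4), 30), (np.float64(79.3), 50), (85.0, 0), (85.0, 0), (85.0, 0)]
0.1 5 0 [(np.float64(52.8), -35), (np.float64(53.3), 21), (np.float64(58.2), 17), (np.float64(62.3), 16), (np.float64(66.7), 20), (np.float64(73.1), 32)]
0.1 5 0.015 [(np.float64(51.6), -50), (np.float64(46.9), 0), (np.float64(46.9), 0), (np.float64(46.9), 0), (np.float64(46.9), 0), (np.float64(46.9), 0)]
```

The print is still at the stop (85.5 mm read) and the carrier is over the pad. A small probing tilt of 0.07 rad, too little to release the print, will show the sign and the lag.

move_arm --plan '[{"offset": [0,0,0],"angular": [0,0.0223,0],"hand": 0}]'

```text
time: 8.1
ee_pos: [0.4374, -0.005, 0.2259]
tool_rot: [-2.301, -2.066, -0.082]
force: [-1.1, -0.4, -5.8]
opening: 0.0231
grasp_force: 59.3
```

```bash
python3 look.py 4; cat > plan.py <<'E'
import numpy as np,sys
from scipy.optimize import differential_evolution as DE
from sim import sim
def plan(y,v,tgt,th0,n=7,hold=6,pk=(-.14,.14)):
    """n tilts then the balance tilt of tgt; robust over resistance, lag, state error, tilt bias"""
    sc=[(0,0,.015,.05,0),(.002,.01,.012,.05,0),(-.002,-.01,.018,.05,0),(0,0,.015,.05,.004),(0,0,.015,.05,-.004),(0,0,.012,.08,0),(0,0,.018,.03,0)]
    def cost(q):
        J=0
        for i,(dy,dv,rs,lg,b) in enumerate(sc):
            o=sim(min(max(y+dy,-.085),.085),v+dv,[*(q+b)]+[tgt/1.25+b]*hold,dt=.0025,lag=lg,th0=th0+b,res=rs)
            w=3 if i==0 else 1
            J+=w*(min(abs(o[-1][0]/1000-tgt),.03)**2*1e4+(o[-1][1]/100)**2*.2+ .2*(o[n][1]/100)**2)
            J+=max(0,max(abs(a[1]) for a in o)-200)*.01
        return J+20*np.sum(np.diff(np.r_[th0,q])**2)
    b=[pk]*n
    R=DE(cost,b,maxiter=25,popsize=6,seed=1,tol=1e-3,workers=-1,updating="deferred",polish=False)
    q=np.round(R.x,3);print("cost",round(R.fun,2),"tilts",q.tolist())
    full=[*q]+[tgt/1.25]*hold
    print("sim",[(int(a),int(b)) for a,b in sim(y,v,full,th0=th0)])
    for rs,lg,b in((.01,.05,0),(.02,.05,0),(.015,.05,.004),(.015,.05,-.004)): print(rs,lg,b,"end",sim(y,v,[*np.array(full)+b],lag=lg,th0=th0+b,res=rs)[-1])
    print("angular rows",np.round(np.diff(np.r_[th0,q,tgt/1.25])/np.pi,4).tolist())
if __name__=="__main__":
    a=[float(x) for x in sys.argv[1:5]];plan(*a,n=int(sys.argv[5]) if len(sys.argv)>5 else 7)
E
nproc; time timeout 300 python3 plan.py .085 0 .042 .07 8
```

```text
t8.100 [ 0.4374 -0.005   0.2259] tilt (np.float64(71.7), np.float64(-0.2)) y (np.float64(84.7), 0.8)
t8.150 [ 0.4374 -0.0067  0.2261] tilt (np.float64(73.9), np.float64(0.5)) y (np.float64(85.2), 0.81)
t8.200 [ 0.4373 -0.0073  0.226 ] tilt (np.float64(70.0), np.float64(0.2)) y (np.float64(84.1), 0.8)
t8.250 [ 0.4373 -0.007   0.226 ] tilt (np.float64(68.9), np.float64(-0.0)) y (np.float64(81.6), 0.79)
4Traceback (most recent call last):
  File "plan.py", line 23, in <module>
    a=[float(x) for x in sys.argv[1:5]];plan(*a,n=int(sys.argv[5]) if len(sys.argv)>5 else 7)
                                        ~~~~^^^^^^^^^^^^^^^^^^^^^^^^^^^^^^^^^^^^^^^^^^^^^^^^^
  File "plan.py", line 16, in plan
    R=DE(cost,b,maxiter=25,popsize=6,seed=1,tol=1e-3,workers=-1,updating="deferred",polish=False)
    return fun(*args, **kwargs)
    ret = solver.solve()
    self._calculate_population_energies(
    ~~~~~~~~~~~~~~~~~~~~~~~~~~~~~~~~~~~^
        self.population[self.feasible]))
        ^^^^^^^^^^^^^^^^^^^^^^^^^^^^^^^
    self._mapwrapper(self.func, parameters_pop[0:S])
    ~~~~~~~~~~~~~~~~^^^^^^^^^^^^^^^^^^^^^^^^^^^^^^^^
    return self._mapfunc(func, iterable)
           ~~~~~~~~~~~~~^^^^^^^^^^^^^^^^
    return self._map_async(func, iterable, mapstar, chunksize).get()
           ~~~~~~~~~~~~~~~~~~~~~~~~~~~~~~~~~~~~~~~~~~~~~~~~~~~~~~~^^
    raise self._value
    put(task)
    ~~~^^^^^^
    self._send_bytes(_ForkingPickler.dumps(obj))
                     ~~~~~~~~~~~~~~~~~~~~~^^^^^
    cls(buf, protocol).dump(obj)
    ~~~~~~~~~~~~~~~~~~~~~~~^^^^^
AttributeError: Can't get local object 'plan.<locals>.cost'

real	0m0.613s
user	0m1.082s
sys	0m0.081s
```

The tilt follows with almost no lag, the sign is right, and the print has started to creep. I'll take two readings to get its speed, then plan the catch.

```bash
sed -i 's/,workers=-1,updating="deferred"//; s/maxiter=25,popsize=6/maxiter=14,popsize=4/' plan.py; sed -i 's/lag=.05/lag=.015/; s/dt=.0025/dt=.005/; s/range(50)/range(25)/; s#(k+1)/50#(k+1)/25#' sim.py; sed -i 's/dt=.0025,//; s/,\.05,/,.015,/g; s/\.012,\.08,/.012,.03,/; s/\.018,\.03,/.018,.01,/' plan.py
python3 look.py 2; time timeout 200 python3 plan.py .079 -.05 .042 .07 6
```

```text
t8.300 [ 0.4373 -0.0066  0.226 ] tilt (np.float64(68.8), np.float64(-0.1)) y (np.float64(79.1), 0.8)
t8.350 [ 0.4373 -0.0063  0.2259] tilt (np.float64(69.0), np.float64(-0.1)) y (np.float64(76.3), 0.78)
cost 19.42 tilts [0.089, 0.054, 0.089, 0.053, -0.088, 0.095]
sim [(72, -52), (65, -55), (59, -59), (50, -70), (44, -16), (45, 10), (45, -7), (44, 0), (44, 0), (44, 0), (44, 0), (44, 0)]
0.01 0.015 0 end (np.float64(2.3), -73)
0.02 0.015 0 end (np.float64(58.3), 0)
0.015 0.015 0.004 end (np.float64(17.5), -35)
0.015 0.015 -0.004 end (np.float64(64.1), 20)
angular rows [0.006, -0.0111, 0.0111, -0.0115, -0.0449, 0.0583, -0.0195]
real	0m1.983s
user	0m2.427s
sys	0m0.065s
```

It is rolling at about −52 mm/s through 76 mm, so it will be near 73 mm now. I'll follow with tilt ≈ y/1.25 so the resistance slows it.

move_arm --plan '[{"offset": [0,0,0],"angular": [0,-0.0051,0],"hand": 0},{"offset": [0,0,0],"angular": [0,-0.0016,0],"hand": 0},{"offset": [0,0,0],"angular": [0,-0.0013,0],"hand": 0}]'

```text
time: 8.78
ee_pos: [0.4374, -0.0063, 0.226]
tool_rot: [-2.319, -2.075, -0.052]
force: [-0.4, -0.8, -5.9]
opening: 0.0232
grasp_force: 59.3
```

```bash
python3 look.py 2
```

```text
t8.775 [ 0.4374 -0.0063  0.226 ] tilt (np.float64(44.5), np.float64(0.0)) y (np.float64(65.5), 0.79)
t8.825 [ 0.4374 -0.0063  0.226 ] tilt (np.float64(44.5), np.float64(0.1)) y (np.float64(65.8), 0.79)
```

It stopped at about 65 mm, held by the rolling resistance. I'll give a short pulse and then coast.

move_arm --plan '[{"offset": [0,0,0],"angular": [0,0.0119,0],"hand": 0},{"offset": [0,0,0],"angular": [0,0,0],"hand": 0},{"offset": [0,0,0],"angular": [0,-0.0086,0],"hand": 0}]'

```text
time: 9.25
ee_pos: [0.4373, -0.0071, 0.226]
tool_rot: [-2.316, -2.068, -0.062]
force: [-0.3, -0.2, -6.1]
opening: 0.0233
grasp_force: 59.3
```

```bash
python3 look.py 2
```

```text
t9.250 [ 0.4373 -0.0071  0.226 ] tilt (np.float64(53.9), np.float64(-0.0)) y (np.float64(61.1), 0.77)
t9.300 [ 0.4374 -0.0064  0.226 ] tilt (np.float64(53.1), np.float64(0.0)) y (np.float64(58.9), 0.76)
```

move_arm --plan '[{"offset": [0,0,0],"angular": [0,-0.0027,0],"hand": 0},{"offset": [0,0,0],"angular": [0,-0.0013,0],"hand": 0},{"offset": [0,0,0],"angular": [0,-0.0013,0],"hand": 0},{"offset": [0,0,0],"angular": [0,-0.0006,0],"hand": 0}]'

```text
time: 9.85
ee_pos: [0.4373, -0.0065, 0.226]
tool_rot: [-2.323, -2.078, -0.043]
force: [0.4, -1.0, -6.1]
opening: 0.0231
grasp_force: 59.3
```

```bash
python3 look.py 2
```

```text
t9.850 [ 0.4373 -0.0065  0.226 ] tilt (np.float64(36.7), np.float64(0.1)) y (np.float64(50.2), 0.73)
t9.900 [ 0.4374 -0.0065  0.226 ] tilt (np.float64(36.7), np.float64(0.1)) y (np.float64(50.3), 0.73)
```

It is at rest at about 50 mm, inside the orange band window. I'll hold there.

move_arm --plan '[{"offset": [0,0,0],"angular": [0,0.0008,0],"hand": 0},{"offset": [0,0,0],"angular": [0,0,0],"hand": 0},{"offset": [0,0,0],"angular": [0,0,0],"hand": 0},{"offset": [0,0,0],"angular": [0,0,0],"hand": 0},{"offset": [0,0,0],"angular": [0,0,0],"hand": 0},{"offset": [0,0,0],"angular": [0,0,0],"hand": 0},{"offset": [0,0,0],"angular": [0,0,0],"hand": 0},{"offset": [0,0,0],"angular": [0,0,0],"hand": 0}]'

```text
time: 10.95
ee_pos: [0.4373, -0.0066, 0.226]
tool_rot: [-2.322, -2.077, -0.046]
force: [0.8, -0.1, -6.6]
opening: 0.0233
grasp_force: 59.3
```

```bash
python3 look.py 2 o1.png; python3 - <<'E'
import cv2
a=cv2.imread("pics/o1.png");cv2.imwrite("pics/o1c.png",cv2.resize(a[160:310,240:400],None,fx=4,fy=4,interpolation=2))
E
```

```text
t10.950 [ 0.4373 -0.0066  0.226 ] tilt (np.float64(39.2), np.float64(0.1)) y (np.float64(50.9), 0.73)
t11.000 [ 0.4373 -0.0065  0.226 ] tilt (np.float64(39.3), np.float64(0.0)) y (np.float64(50.7), 0.73)
```

View pics/o1c.png

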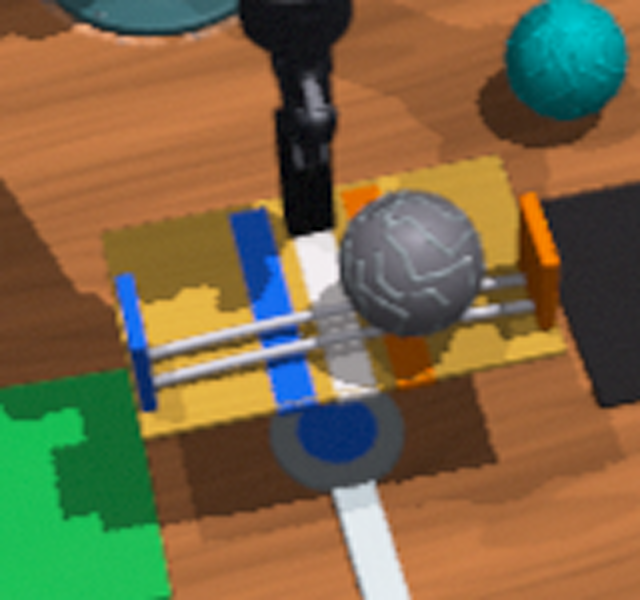

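The print's centre is at crop (412,262), with the stops at (145,340) and (528,280). That gives about 51–53 mm, still in the window but near its outer edge. I'll nudge it a few mm inwards and hold again.

move_arm --plan '[{"offset": [0,0,0],"angular": [0,0.0083,0],"hand": 0},{"offset": [0,0,0],"angular": [0,0,0],"hand": 0},{"offset": [0,0,0],"angular": [0,-0.0083,0],"hand": 0},{"offset": [0,0,0],"angular": [0,-0.0019,0],"hand": 0},{"offset": [0,0,0],"angular": [0,0,0],"hand": 0}]'

```text
time: 11.68
ee_pos: [0.4373, -0.0063, 0.226]
tool_rot: [-2.324, -2.08, -0.039]
force: [-0.4, 0.5, -6.4]
opening: 0.0234
grasp_force: 59.3
```

```bash
python3 look.py 2
```

```text
t11.675 [ 0.4373 -0.0063  0.226 ] tilt (np.float64(33.4), np.float64(-0.0)) y (np.float64(44.6), 0.72)
t11.725 [ 0.4374 -0.0064  0.226 ] tilt (np.float64(33.4), np.float64(0.1)) y (np.float64(44.9), 0.72)
```

Now it rests at about 45 mm. I'll hold for over 2 s.

move_arm --plan '[{"offset": [0,0,0],"angular": [0,0.0005,0],"hand": 0},{"offset": [0,0,0],"angular": [0,0,0],"hand": 0},{"offset": [0,0,0],"angular": [0,0,0],"hand": 0},{"offset": [0,0,0],"angular": [0,0,0],"hand": 0},{"offset": [0,0,0],"angular": [0,0,0],"hand": 0},{"offset": [0,0,0],"angular": [0,0,0],"hand": 0},{"offset": [0,0,0],"angular": [0,0,0],"hand": 0},{"offset": [0,0,0],"angular": [0,0,0],"hand": 0},{"offset": [0,0,0],"angular": [0,0,0],"hand": 0},{"offset": [0,0,0],"angular": [0,0,0],"hand": 0},{"offset": [0,0,0],"angular": [0,0,0],"hand": 0},{"offset": [0,0,0],"angular": [0,0,0],"hand": 0},{"offset": [0,0,0],"angular": [0,0,0],"hand": 0},{"offset": [0,0,0],"angular": [0,0,0],"hand": 0},{"offset": [0,0,0],"angular": [0,0,0],"hand": 0},{"offset": [0,0,0],"angular": [0,0,0],"hand": 0},{"offset": [0,0,0],"angular": [0,0,0],"hand": 0}]'

```text
time: 13.9
ee_pos: [0.4373, -0.0065, 0.226]
tool_rot: [-2.324, -2.079, -0.041]
force: [0.3, -0.9, -6.2]
opening: 0.023
grasp_force: 59.3
```

```bash
python3 look.py 2
```

```text
t13.900 [ 0.4373 -0.0065  0.226 ] tilt (np.float64(34.9), np.float64(0.1)) y (np.float64(44.5), 0.72)
t13.950 [ 0.4373 -0.0065  0.226 ] tilt (np.float64(34.9), np.float64(0.0)) y (np.float64(44.4), 0.72)
```

Held at 44.5 mm throughout, so the orange step is done. Next is the roll to the white band: pulse, coast, look.

move_arm --plan '[{"offset": [0,0,0],"angular": [0,0.0095,0],"hand": 0},{"offset": [0,0,0],"angular": [0,0,0],"hand": 0},{"offset": [0,0,0],"angular": [0,0,0],"hand": 0},{"offset": [0,0,0],"angular": [0,-0.0092,0],"hand": 0}]'

```text
time: 14.5
ee_pos: [0.4373, -0.0069, 0.226]
tool_rot: [-2.325, -2.078, -0.041]
force: [-0.5, 0.9, -4.7]
opening: 0.0232
grasp_force: 59.3
```

```bash
python3 look.py 2
```

```text
t14.500 [ 0.4373 -0.0069  0.226 ] tilt (np.float64(34.8), np.float64(0.1)) y (np.float64(31.6), 0.74)
t14.550 [ 0.4374 -0.0061  0.226 ] tilt (np.float64(33.9), np.float64(0.1)) y (np.float64(28.5), 0.74)
```

move_arm --plan '[{"offset": [0,0,0],"angular": [0,-0.004,0],"hand": 0},{"offset": [0,0,0],"angular": [0,-0.0016,0],"hand": 0},{"offset": [0,0,0],"angular": [0,-0.0013,0],"hand": 0}]'

```text
time: 14.98
ee_pos: [0.4373, -0.0065, 0.226]
tool_rot: [-2.335, -2.088, -0.016]
force: [0.9, 0.1, -6.1]
opening: 0.0233
grasp_force: 59.3
```

```bash
python3 look.py 2
```

```text
t14.975 [ 0.4373 -0.0065  0.226 ] tilt (np.float64(14.0), np.float64(0.0)) y (np.float64(12.1), 0.74)
t15.025 [ 0.4373 -0.0065  0.226 ] tilt (np.float64(13.9), np.float64(0.0)) y (np.float64(10.8), 0.74)
```

move_arm --plan '[{"offset": [0,0,0],"angular": [0,0.0006,0],"hand": 0},{"offset": [0,0,0],"angular": [0,-0.0006,0],"hand": 0},{"offset": [0,0,0],"angular": [0,-0.0013,0],"hand": 0},{"offset": [0,0,0],"angular": [0,-0.0013,0],"hand": 0}]'

```text
time: 15.58
ee_pos: [0.4374, -0.0065, 0.226]
tool_rot: [-2.339, -2.092, -0.007]
force: [-0.4, -1.0, -5.9]
opening: 0.023
grasp_force: 59.3
```

```bash
python3 look.py 2 w1.png; python3 - <<'E'
import cv2
a=cv2.imread("pics/w1.png");cv2.imwrite("pics/w1c.png",cv2.resize(a[180:280,260:390],None,fx=4,fy=4,interpolation=2))
E
```

```text
t15.575 [ 0.4374 -0.0065  0.226 ] tilt (np.float64(5.8), np.float64(0.1)) y (np.float64(-1.9), 0.75)
t15.625 [ 0.4374 -0.0064  0.226 ] tilt (np.float64(5.7), np.float64(0.1)) y (np.float64(-2.6), 0.75)
```

View pics/w1c.png

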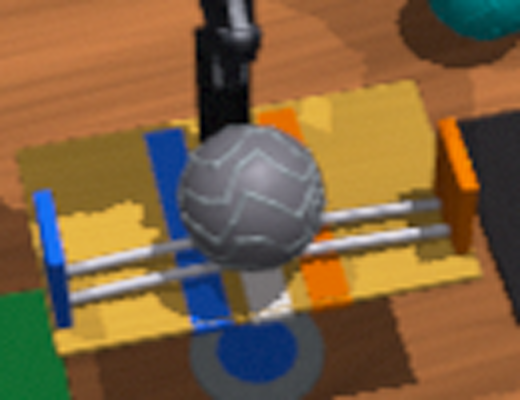

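The print's centre is at crop (252,197), midway between the stops at x = 65 and 448, so about −3 mm and nearly stopped. I'll level to its balance tilt and hold.

move_arm --plan '[{"offset": [0,0,0],"angular": [0,-0.0028,0],"hand": 0},{"offset": [0,0,0],"angular": [0,0,0],"hand": 0},{"offset": [0,0,0],"angular": [0,0,0],"hand": 0}]'

```text
time: 16.05
ee_pos: [0.4373, -0.0065, 0.226]
tool_rot: [2.34, 2.093, -0.003]
force: [0.2, 0.9, -6.4]
opening: 0.023
grasp_force: 59.3
```

```bash
python3 look.py 2
```

```text
t16.050 [ 0.4373 -0.0065  0.226 ] tilt (np.float64(-2.8), np.float64(0.1)) y (np.float64(-7.4), 0.74)
t16.100 [ 0.4373 -0.0065  0.226 ] tilt (np.float64(-2.8), np.float64(0.0)) y (np.float64(-7.5), 0.74)
```

It rests at about −7.5 mm. I'll hold for over 2 s.

move_arm --plan '[{"offset": [0,0,0],"angular": [0,-0.001,0],"hand": 0},{"offset": [0,0,0],"angular": [0,0,0],"hand": 0},{"offset": [0,0,0],"angular": [0,0,0],"hand": 0},{"offset": [0,0,0],"angular": [0,0,0],"hand": 0},{"offset": [0,0,0],"angular": [0,0,0],"hand": 0},{"offset": [0,0,0],"angular": [0,0,0],"hand": 0},{"offset": [0,0,0],"angular": [0,0,0],"hand": 0},{"offset": [0,0,0],"angular": [0,0,0],"hand": 0},{"offset": [0,0,0],"angular": [0,0,0],"hand": 0},{"offset": [0,0,0],"angular": [0,0,0],"hand": 0},{"offset": [0,0,0],"angular": [0,0,0],"hand": 0},{"offset": [0,0,0],"angular": [0,0,0],"hand": 0},{"offset": [0,0,0],"angular": [0,0,0],"hand": 0},{"offset": [0,0,0],"angular": [0,0,0],"hand": 0},{"offset": [0,0,0],"angular": [0,0,0],"hand": 0},{"offset": [0,0,0],"angular": [0,0,0],"hand": 0},{"offset": [0,0,0],"angular": [0,0,0],"hand": 0}]'

```text
time: 18.27
ee_pos: [0.4374, -0.0065, 0.226]
tool_rot: [2.339, 2.092, -0.007]
force: [-0.3, -0.2, -6.8]
opening: 0.0234
grasp_force: 59.3
```

```bash
python3 look.py 2
```

```text
t18.275 [ 0.4374 -0.0065  0.226 ] tilt (np.float64(-5.9), np.float64(0.1)) y (np.float64(-7.5), 0.74)
t18.325 [ 0.4373 -0.0065  0.226 ] tilt (np.float64(-6.0), np.float64(0.0)) y (np.float64(-7.6), 0.73)
```

Held at −7.5 mm, so the white step is done. Next is the blue band.

move_arm --plan '[{"offset": [0,0,0],"angular": [0,0.0086,0],"hand": 0},{"offset": [0,0,0],"angular": [0,0,0],"hand": 0},{"offset": [0,0,0],"angular": [0,0,0],"hand": 0},{"offset": [0,0,0],"angular": [0,-0.0099,0],"hand": 0}]'

```text
time: 18.88
ee_pos: [0.4373, -0.0069, 0.226]
tool_rot: [2.337, 2.088, -0.013]
force: [-0.6, -0.7, -6.1]
opening: 0.0233
grasp_force: 59.3
```

```bash
python3 look.py 2
```

```text
t18.875 [ 0.4373 -0.0069  0.226 ] tilt (np.float64(-11.0), np.float64(0.1)) y (np.float64(-16.4), 0.76)
t18.925 [ 0.4374 -0.0061  0.226 ] tilt (np.float64(-12.0), np.float64(0.1)) y (np.float64(-19.1), 0.75)
```

move_arm --plan '[{"offset": [0,0,0],"angular": [0,-0.0008,0],"hand": 0},{"offset": [0,0,0],"angular": [0,-0.0013,0],"hand": 0},{"offset": [0,0,0],"angular": [0,-0.0013,0],"hand": 0}]'

```text
time: 19.35
ee_pos: [0.4373, -0.0066, 0.226]
tool_rot: [2.331, 2.085, -0.024]
force: [-0.1, -0.1, -6.0]
opening: 0.0233
grasp_force: 59.3
```

```bash
python3 look.py 2
```

```text
t19.350 [ 0.4373 -0.0066  0.226 ] tilt (np.float64(-20.8), np.float64(0.1)) y (np.float64(-27.1), 0.76)
t19.400 [ 0.4373 -0.0065  0.226 ] tilt (np.float64(-21.0), np.float64(0.0)) y (np.float64(-27.5), 0.75)
```

move_arm --plan '[{"offset": [0,0,0],"angular": [0,0.0095,0],"hand": 0},{"offset": [0,0,0],"angular": [0,0,0],"hand": 0},{"offset": [0,0,0],"angular": [0,-0.0089,0],"hand": 0},{"offset": [0,0,0],"angular": [0,-0.0025,0],"hand": 0},{"offset": [0,0,0],"angular": [0,-0.0016,0],"hand": 0}]'

```text
time: 20.08
ee_pos: [0.4374, -0.0064, 0.226]
tool_rot: [2.325, 2.08, -0.037]
force: [-0.6, -0.0, -6.9]
opening: 0.0233
grasp_force: 59.3
```

```bash
python3 look.py 2
```

```text
t20.075 [ 0.4374 -0.0064  0.226 ] tilt (np.float64(-31.9), np.float64(0.0)) y (np.float64(-41.7), 0.77)
t20.125 [ 0.4373 -0.0064  0.226 ] tilt (np.float64(-32.0), np.float64(-0.0)) y (np.float64(-42.9), 0.77)
```

move_arm --plan '[{"offset": [0,0,0],"angular": [0,-0.0022,0],"hand": 0},{"offset": [0,0,0],"angular": [0,0.0005,0],"hand": 0},{"offset": [0,0,0],"angular": [0,0,0],"hand": 0}]'

```text
time: 20.55
ee_pos: [0.4373, -0.0066, 0.226]
tool_rot: [2.323, 2.078, -0.043]
force: [-0.3, 0.1, -5.7]
opening: 0.0232
grasp_force: 59.3
```

```bash
python3 look.py 2
```

```text
t20.550 [ 0.4373 -0.0066  0.226 ] tilt (np.float64(-37.0), np.float64(0.1)) y (np.float64(-43.7), 0.78)
t20.600 [ 0.4373 -0.0066  0.226 ] tilt (np.float64(-37.0), np.float64(0.0)) y (np.float64(-43.7), 0.78)
```

It rests at −43.7 mm. I'll hold for over 2 s.

move_arm --plan '[{"offset": [0,0,0],"angular": [0,0.0005,0],"hand": 0},{"offset": [0,0,0],"angular": [0,0,0],"hand": 0},{"offset": [0,0,0],"angular": [0,0,0],"hand": 0},{"offset": [0,0,0],"angular": [0,0,0],"hand": 0},{"offset": [0,0,0],"angular": [0,0,0],"hand": 0},{"offset": [0,0,0],"angular": [0,0,0],"hand": 0},{"offset": [0,0,0],"angular": [0,0,0],"hand": 0},{"offset": [0,0,0],"angular": [0,0,0],"hand": 0},{"offset": [0,0,0],"angular": [0,0,0],"hand": 0},{"offset": [0,0,0],"angular": [0,0,0],"hand": 0},{"offset": [0,0,0],"angular": [0,0,0],"hand": 0},{"offset": [0,0,0],"angular": [0,0,0],"hand": 0},{"offset": [0,0,0],"angular": [0,0,0],"hand": 0},{"offset": [0,0,0],"angular": [0,0,0],"hand": 0},{"offset": [0,0,0],"angular": [0,0,0],"hand": 0},{"offset": [0,0,0],"angular": [0,0,0],"hand": 0},{"offset": [0,0,0],"angular": [0,0,0],"hand": 0},{"offset": [0,0,0],"angular": [0,0,0],"hand": 0}]'

```text
time: 22.9
ee_pos: [0.4373, -0.0065, 0.226]
tool_rot: [2.324, 2.078, -0.041]
force: [-0.7, 0.1, -4.8]
opening: 0.0231
grasp_force: 59.3
```

```bash
python3 look.py 2
```

```text
t22.900 [ 0.4373 -0.0065  0.226 ] tilt (np.float64(-35.5), np.float64(0.0)) y (np.float64(-43.0), 0.78)
t22.950 [ 0.4374 -0.0065  0.226 ] tilt (np.float64(-35.5), np.float64(0.1)) y (np.float64(-42.9), 0.78)
```

Held at −43 mm, so all three bands are done. I'll let it roll gently on towards the blue stop.

move_arm --plan '[{"offset": [0,0,0],"angular": [0,0.0095,0],"hand": 0},{"offset": [0,0,0],"angular": [0,0,0],"hand": 0},{"offset": [0,0,0],"angular": [0,-0.0072,0],"hand": 0},{"offset": [0,0,0],"angular": [0,-0.0016,0],"hand": 0},{"offset": [0,0,0],"angular": [0,-0.0014,0],"hand": 0}]'

```text
time: 23.62
ee_pos: [0.4374, -0.0062, 0.226]
tool_rot: [2.322, 2.078, -0.044]
force: [1.3, -0.8, -5.8]
opening: 0.0232
grasp_force: 59.3
```

```bash
python3 look.py 2
```

```text
t23.625 [ 0.4374 -0.0062  0.226 ] tilt (np.float64(-38.1), np.float64(-0.0)) y (np.float64(-53.4), 0.79)
t23.675 [ 0.4374 -0.0062  0.226 ] tilt (np.float64(-38.2), np.float64(0.0)) y (np.float64(-54.3), 0.78)
```

move_arm --plan '[{"offset": [0,0,0],"angular": [0,0.0064,0],"hand": 0},{"offset": [0,0,0],"angular": [0,0,0],"hand": 0},{"offset": [0,0,0],"angular": [0,-0.0048,0],"hand": 0},{"offset": [0,0,0],"angular": [0,-0.0016,0],"hand": 0},{"offset": [0,0,0],"angular": [0,-0.001,0],"hand": 0}]'

```text
time: 24.35
ee_pos: [0.4374, -0.0063, 0.226]
tool_rot: [2.32, 2.076, -0.048]
force: [0.3, -0.4, -6.2]
opening: 0.0233
grasp_force: 59.3
```

```bash
python3 look.py 2
```

```text
t24.350 [ 0.4374 -0.0063  0.226 ] tilt (np.float64(-41.1), np.float64(0.0)) y (np.float64(-71.3), 0.8)
t24.400 [ 0.4374 -0.0063  0.226 ] tilt (np.float64(-41.1), np.float64(0.0)) y (np.float64(-73.4), 0.8)
```

move_arm --plan '[{"offset": [0,0,0],"angular": [0,0,0],"hand": 0},{"offset": [0,0,0],"angular": [0,0,0],"hand": 0},{"offset": [0,0,0],"angular": [0,0,0],"hand": 0},{"offset": [0,0,0],"angular": [0,0.003,0],"hand": 0},{"offset": [0,0,0],"angular": [0,0.003,0],"hand": 0},{"offset": [0,0,0],"angular": [0,0.003,0],"hand": 0},{"offset": [0,0,0],"angular": [0,0.004,0],"hand": 0}]'

```text
time: 25.32
ee_pos: [0.4373, -0.0066, 0.226]
tool_rot: [-2.341, -2.094, -0.001]
force: [0.6, -0.3, -6.2]
opening: 0.0228
grasp_force: 59.3
```

```bash
python3 look.py 2; python3 - <<'E'
from station import r
from h import *
print(cv2.Rodrigues(r.state()["tool_rot"])[0].round(4).tolist(),r.state()["qpos"].round(2))
E
```

```text
t25.325 [ 0.4373 -0.0066  0.226 ] tilt (np.float64(0.8), np.float64(0.1)) y (np.float64(-85.6), 0.82)
t25.375 [ 0.4373 -0.0068  0.226 ] tilt (np.float64(1.1), np.float64(0.1)) y (np.float64(-85.9), 0.81)
[[0.1118, 0.9937, 0.0001], [0.9937, -0.1118, 0.0004], [0.0004, 0.0001, -1.0]] [-0.57  0.13  0.56  2.15 -0.09  0.88 -0.07]
```

The print is at the blue stop and the carrier is level. I'll carry it to above the green mat, with a small yaw correction.

move_arm --plan '[{"offset": [-0.004,0.0008,0],"angular": [0,0,0.0048],"hand": 0},{"offset": [-0.007,0.0014,0],"angular": [0,0,0.0048],"hand": 0},{"offset": [-0.01,0.002,0],"angular": [0,0,0],"hand": 0},{"offset": [-0.013,0.0025,0],"angular": [0,0,0],"hand": 0},{"offset": [-0.016,0.0031,0],"angular": [0,0,0],"hand": 0},{"offset": [-0.019,0.0037,0],"angular": [0,0,0],"hand": 0},{"offset": [-0.022,0.0043,0],"angular": [0,0,0],"hand": 0},{"offset": [-0.023,0.0045,0],"angular": [0,0,0],"hand": 0},{"offset": [-0.023,0.0045,0],"angular": [0,0,0],"hand": 0},{"offset": [-0.023,0.0045,0],"angular": [0,0,0],"hand": 0},{"offset": [-0.023,0.0045,0],"angular": [0,0,0],"hand": 0},{"offset": [-0.021,0.0041,0],"angular": [0,0,0],"hand": 0},{"offset": [-0.018,0.0035,0],"angular": [0,0,0],"hand": 0},{"offset": [-0.016,0.0031,0],"angular": [0,0,0],"hand": 0},{"offset": [-0.014,0.0027,0],"angular": [0,0,0],"hand": 0},{"offset": [-0.012,0.0023,0],"angular": [0,0,0],"hand": 0},{"offset": [-0.01,0.002,0],"angular": [0,0,0],"hand": 0},{"offset": [-0.008,0.0016,0],"angular": [0,0,0],"hand": 0},{"offset": [-0.006,0.0012,0],"angular": [0,0,0],"hand": 0},{"offset": [-0.0057,0.0011,0],"angular": [0,0,0],"hand": 0}]'

```text
time: 27.92
ee_pos: [0.4531, -0.3055, 0.2259]
tool_rot: [-2.372, -2.059, -0.0]
force: [-0.3, -0.9, -5.0]
opening: 0.0229
grasp_force: 59.3
```

```bash
python3 look.py 2 g1.png; python3 - <<'E'
import cv2
a=cv2.imread("pics/g1.png");cv2.imwrite("pics/g1c.png",cv2.resize(a[190:350,140:320],None,fx=3.5,fy=3.5,interpolation=2))
E
```

```text
t27.925 [ 0.4531 -0.3055  0.2259] tilt (np.float64(0.2), np.float64(-0.1)) y (np.float64(-85.7), 0.81)
t27.975 [ 0.453  -0.3064  0.2261] tilt (np.float64(-0.8), np.float64(0.4)) y (np.float64(-86.4), 0.82)
```

View pics/g1c.png

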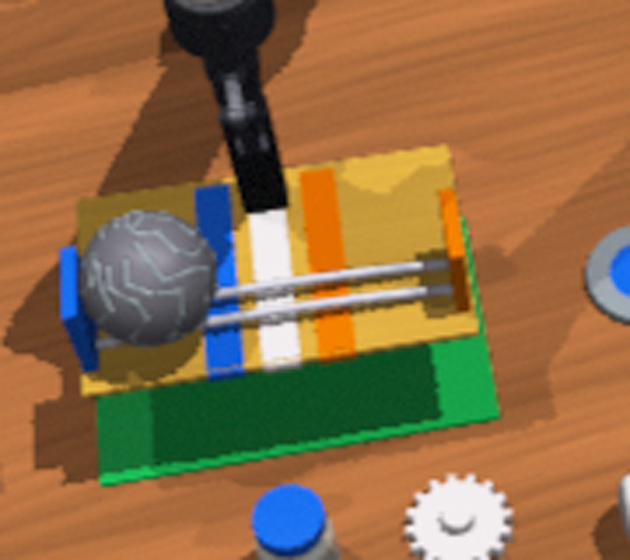

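The carrier is above the mat and parallel to it, with the print at the blue stop (crop (148,278)). I'll lower it softly.

move_arm --plan '[{"offset": [0,0,0.005],"angular": [0,0,0],"hand": 0},{"offset": [0,0,0.012],"angular": [0,0,0],"hand": 0},{"offset": [0,0,0.016],"angular": [0,0,0],"hand": 0},{"offset": [0,0,0.018],"angular": [0,0,0],"hand": 0},{"offset": [0,0,0.018],"angular": [0,0,0],"hand": 0},{"offset": [0,0,0.014],"angular": [0,0,0],"hand": 0},{"offset": [0,0,0.01],"angular": [0,0,0],"hand": 0},{"offset": [0,0,0.006],"angular": [0,0,0],"hand": 0},{"offset": [0,0,0.004],"angular": [0,0,0],"hand": 0},{"offset": [0,0,0.003],"angular": [0,0,0],"hand": 0},{"offset": [0,0,0.002],"angular": [0,0,0],"hand": 0},{"offset": [0,0,0],"angular": [0,0,0],"hand": 0}]'

```text
time: 29.52
ee_pos: [0.453, -0.3054, 0.1181]
tool_rot: [2.373, 2.059, 0.0]
force: [0.1, 0.2, -5.5]
opening: 0.0234
grasp_force: 59.2
```

```bash
python3 look.py 1
```

```text
t29.525 [ 0.453  -0.3054  0.1181] tilt (np.float64(0.0), np.float64(0.2)) y (np.float64(-86.1), 0.79)
```

Not touching yet. I'll go down in 1 mm steps.

move_arm --plan '[{"offset": [0,0,0.001],"angular": [0,0,0],"hand": 0},{"offset": [0,0,0.001],"angular": [0,0,0],"hand": 0},{"offset": [0,0,0],"angular": [0,0,0],"hand": 0}]'

```text
time: 29.95
ee_pos: [0.4531, -0.3055, 0.1168]
tool_rot: [2.373, 2.059, 0.001]
force: [-2.6, 2.0, 5.0]
opening: 0.0231
grasp_force: 60.7
```

It is seated, with the force reversed to +5 N. I'll release and retreat straight up.

move_arm --plan '[{"offset": [0,0,0],"angular": [0,0,0],"hand": 0.45},{"offset": [0,0,0],"angular": [0,0,0],"hand": 0.7},{"offset": [0,0,0],"angular": [0,0,0],"hand": 0.7},{"offset": [0,0,0],"angular": [0,0,0],"hand": 0.7},{"offset": [0,0,-0.005],"angular": [0,0,0],"hand": 0.7},{"offset": [0,0,-0.02],"angular": [0,0,0],"hand": 0.7},{"offset": [0,0,-0.03],"angular": [0,0,0],"hand": 0.7},{"offset": [0,0,-0.04],"angular": [0,0,0],"hand": 0.7},{"offset": [0,0,-0.04],"angular": [0,0,0],"hand": 0.7},{"offset": [0,0,0],"angular": [0,0,0],"hand": 0.7},{"offset": [0,0,0],"angular": [0,0,0],"hand": 0.7}]'

```text
time: 31.32
ee_pos: [0.4528, -0.3051, 0.2513]
tool_rot: [2.373, 2.059, 0.001]
force: [0.7, 0.9, -0.2]
opening: 0.0597
grasp_force: 0.0
```

```bash
python3 - <<'E'
from station import r
from h import *
c=r.read_camera("scene");s=r.state();print(s["ee_pos"].round(3),s["force"].round(1))
f=dict(s);f["ee_pos"]=np.array([.4531,-.3055,.1163]);print(track(c,f))
cv2.imwrite("pics/e1c.png",cv2.resize(c["pixels"][190:350,140:320,::-1],None,fx=3.5,fy=3.5,interpolation=2))
E
```

```text
[ 0.453 -0.305  0.251] [-0.3  0.4 -1.2]
(np.float64(-86.5), 0.82)
```

View pics/e1c.png

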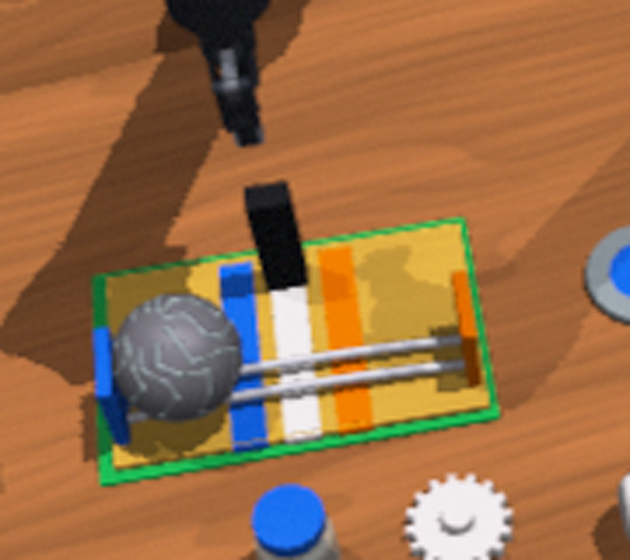

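The carrier sits centred on the green mat with an even green rim, released, and the print is against the blue stop (crop (178,357)). I'll hand it in.

```bash
python3 -c "
from station import r
print(r.hand_in())"
```

```text
the job is handed in; nothing more can be done
None
```

The job is handed in (no verdict was returned): by the cameras, the print was held over two seconds each over the orange, white and blue bands, and the carrier now stands released and centred on the green mat with the print at the blue stop.

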